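Find the rocking lug of an instrument plate and press its shim flat

TASK

The instrument plate on the bench rocks on one of its four feet. With the fingertips, press straight down on each of its four lugs in turn, firmly enough to feel whether it gives, starting at the near left and going on to the far left, far right and near right; then press the raised shim tab of the lug that rocked down flat, so that it stays. Leave the other three tabs up, lift nothing, keep the plate in its place and do not disturb the vial, the jar or the marker beside it.

Things in the scene. Friction and masses are not known exactly. Their poses are not given: they have to be found in the camera images.
- plate: loose aluminium instrument plate, 12 mm thick, 0.8 kg, not fastened, on four feet on a fixed steel bed; 180 (x) by 158 mm (y) with four lugs at its sides and a round level (8 mm high) in the middle. Origin: centre of its underside, 30 mm over the worktop; x points away from the robot (yaw within 17 degrees), y left, z up. One lug, which one varies, gives when pressed; the other three are firm
- lug_near_left: near left lug of the plate as seen from the robot, 36 (x) by 68 (y) by 12 mm; origin in its middle, 6 mm below its top face, which is 42 mm over the worktop; axes as the plate's; at x -60, y 112 mm of the plate. The lug that rocks starts to give at 3 N, is 5 mm down at about 5 N and springs back when let go; the firm ones stay
- tab_near_left (a point): where to press the shim tab of the near left lug: on its raised upper face, 36 mm over the worktop, 52 mm from the lug's centre towards the plate's minus x (the robot's side). Flat, the tab is 24 mm over the worktop here. The tab is 32 mm wide (y), 3 mm thick, and slopes up 24 degrees from its hinge, which is 30 mm from this point on the lug's side, to its end 12 mm farther out
- lug_far_left: far left lug of the plate as seen from the robot, 36 (x) by 68 (y) by 12 mm; origin in its middle, 6 mm below its top face, which is 42 mm over the worktop; axes as the plate's; at x 60, y 112 mm of the plate. The lug that rocks starts to give at 3 N, is 5 mm down at about 5 N and springs back when let go; the firm ones stay
- tab_far_left (a point): where to press the shim tab of the far left lug: on its raised upper face, 36 mm over the worktop, 52 mm from the lug's centre towards the plate's minus x (the robot's side). Flat, the tab is 24 mm over the worktop here. The tab is 32 mm wide (y), 3 mm thick, and slopes up 24 degrees from its hinge, which is 30 mm from this point on the lug's side, to its end 12 mm farther out
- lug_far_right: far right lug of the plate as seen from the robot, 36 (x) by 68 (y) by 12 mm; origin in its middle, 6 mm below its top face, which is 42 mm over the worktop; axes as the plate's; at x 60, y -112 mm of the plate. The lug that rocks starts to give at 3 N, is 5 mm down at about 5 N and springs back when let go; the firm ones stay
- tab_far_right (a point): where to press the shim tab of the far right lug: on its raised upper face, 36 mm over the worktop, 52 mm from the lug's centre towards the plate's minus x (the robot's side). Flat, the tab is 24 mm over the worktop here. The tab is 32 mm wide (y), 3 mm thick, and slopes up 24 degrees from its hinge, which is 30 mm from this point on the lug's side, to its end 12 mm farther out
- lug_near_right: near right lug of the plate as seen from the robot, 36 (x) by 68 (y) by 12 mm; origin in its middle, 6 mm below its top face, which is 42 mm over the worktop; axes as the plate's; at x -60, y -112 mm of the plate. The lug that rocks starts to give at 3 N, is 5 mm down at about 5 N and springs back when let go; the firm ones stay
- tab_near_right (a point): where to press the shim tab of the near right lug: on its raised upper face, 36 mm over the worktop, 52 mm from the lug's centre towards the plate's minus x (the robot's side). Flat, the tab is 24 mm over the worktop here. The tab is 32 mm wide (y), 3 mm thick, and slopes up 24 degrees from its hinge, which is 30 mm from this point on the lug's side, to its end 12 mm farther out
- shim_a (a joint): hinge of one of the four shims (the letters are not tied to places): 0 to 0.04 rad at the start with its tab raised, 0.42 with its tab level against the stop, that is flat. Stiff: about 8 N on the tab folds it, and it stays where it is left. A shim is a flat aluminium horseshoe; its fork lies under the lug and fills the gap when flat
- shim_b (a joint): hinge of one of the four shims (the letters are not tied to places): 0 to 0.04 rad at the start with its tab raised, 0.42 with its tab level against the stop, that is flat. Stiff: about 8 N on the tab folds it, and it stays where it is left. A shim is a flat aluminium horseshoe; its fork lies under the lug and fills the gap when flat
- shim_c (a joint): hinge of one of the four shims (the letters are not tied to places): 0 to 0.04 rad at the start with its tab raised, 0.42 with its tab level against the stop, that is flat. Stiff: about 8 N on the tab folds it, and it stays where it is left. A shim is a flat aluminium horseshoe; its fork lies under the lug and fills the gap when flat
- shim_d (a joint): hinge of one of the four shims (the letters are not tied to places): 0 to 0.04 rad at the start with its tab raised, 0.42 with its tab level against the stop, that is flat. Stiff: about 8 N on the tab folds it, and it stays where it is left. A shim is a flat aluminium horseshoe; its fork lies under the lug and fills the gap when flat
- brown_vial: brown glass vial, 39 mm across, 64 mm tall, standing on the worktop left of the stand, to be left alone; origin at the centre of its underside
- clear_jar: clear screw jar, 48 mm across, 64 mm tall, standing on the worktop right of the stand, to be left alone; origin at the centre of its underside
- marker: black and white marker pen, 138 mm long, 13 mm thick, lying on the worktop on the robot's side of the stand, to be left alone; origin at the middle of its underside

How it is judged:
By the outcome, as a careful person would: the job done as asked, in the order asked, and still so for the second after the job is handed in, with the robot touching nothing.
It also fails if it takes over 58 s, if anything falls off the work surface, if the arm or the gripper's body presses on something with over 40 N, if the wrist force passes 120 N, or if a joint passes its speed limit or range.

ROBOT

A 6-joint arm with a two-finger parallel gripper is mounted at the origin on a cart in front of the work surface, level with it; the furniture and walls round the work are solid. World frame = base frame: x ahead of the robot, y to its left, z up, the work surface at z = 0. Lengths are in mm, angles in rad, forces in N, time in s.
With the tool pointing down it reaches from about 350 to 775 mm from the base axis. Payload 7.3 kg.
Tool frame: the origin (TCP) lies on the front face of the gripper's body, between the roots of the fingers; the fingertips stand 66 mm ahead of it and the grasp point (between the pads) lies 47 mm ahead of it (bot.tip_extent is the distance from the TCP to the fingertips, in mm); z points along the fingers, y is the line along which they close (so a half turn about z gives the same grasp; the last joint's range is limited). The gripper opens to 92 mm and grips with 3 to 60 N. Pads are 19 mm wide; open, the fingers measure 130 mm over their backs; the gripper's body (75 mm by 190 mm) begins 47 mm behind the grasp point.
Start: joints at [-1.359, 0.342, 1.524, -0, 1.275, -0.146], TCP at [183.884, -491.757, 292.241] pointing down, gripper open.
Joint ranges: [-2.53, 2.53], [-0.77, 2.02], [0.04, 2.7], [-1, 4.14], [0.28, 2.66], [-3.11, 3.11]. Speed limits (rad/s): [2.57, 2.57, 3.14, 3.14, 3.14, 3.14].

INTERFACE

Orientations are given as [roll, pitch, yaw] about the fixed x, y, z axes, in that order (R = Rz(yaw) Ry(pitch) Rx(roll)).
In Python, from plant import readout, viewer, order, bot gives the robot as it stands.
- The arm moves only by the shell command python3 -m creep 'ROWS'. ROWS is text: rows parted by semicolons, each of 7 numbers parted by spaces: the shift along the world's x, y, z in m, then the turn, a rotation vector about the world's x, y, z in rad, then the opening in per cent of the stroke, from 0 (shut) to 100 (fully open). A call has 1 to 8 rows; each row shifts and turns the commanded pose from where the row before left it; what a row does not reach is not made up. A row lasts 1/12 s, in which the tool goes at most 41.7 mm and 7.16 degrees, less where a joint would pass 70% of its speed; a pose out of reach is approached as far as the arm can. A call is refused whole if a number of a shift passes 0.0417 or a number of a turn 0.125, either way. A call with a gripper value outside its range is refused whole. The fingers move at their own pace and stop on an object; the grip force is fixed at half the most. Time passes only in rows, so rows that do not move let the fingers close. It gives the time, the measured TCP pose, the force, the opening and the grip force at its end, in the units of the state.
- readout.get_obs(): the state, without advancing time (a new reading comes with each control period).
- viewer.capture(name): name is "scene" or "top" or "wrist"; returns the picture (400x640x3 uint8, red, green, blue); there is no depth.
- viewer.camera_info(name): a dict with "fx", "fy", "cx", "cy" (pixels), "origin" and "rotation" of the camera in the world. Camera axes: x right, y up, looking along -z (the intrinsics and any distortion apply to the point x, -y, -z); pixel columns grow to the right and rows downward; lengths in mm; the calibration is good to about 2 mm. A picture is of the moment at which its call begins: read the wrist's pose just before it. camera_info takes no time and is no camera call; for the wrist camera it gives the pose at the moment of the call.
- order.close_job(): hands the job in; it is judged then, once.
The state is a dict: "time": time; "joint_positions": joint angles; "dq": joint speeds; "tau": joint torques, N m; "tool_pos": TCP position; "tcp_rot": TCP orientation; "contact_force": force on the tool from outside, world axes, zero at the start; "moment": the same for the moment, N m; "grip_width": finger opening in mm; "finger_force": force on a finger pad.
Only numpy, scipy, OpenCV 4.12 (cv2) and the standard library are available. Lean on these libraries where they do the work, as an engineer would, in place of code of your own. Each camera call takes 0.05 s, during which the arm holds its last target. There are 200 camera calls.

## Working session

There is one attempt and no reset: what is moved stays moved. The work goes in short steps, Python scripts to look and compute and a shell command to move; the robot and the scene stay as the last step left them, time stands still between calls to the robot, and variables do not carry over. Pictures are saved under pics/ and viewed, at most 10 in all, crops included, and the job is handed in when it is done.

```bash
mkdir -p pics; ls; python3 - <<'E'
from plant import readout, viewer, bot
import cv2
print(readout.get_obs(), bot.tip_extent)
for n in("top","scene"):
    cv2.imwrite(f"pics/{n}0.png",cv2.cvtColor(viewer.capture(n),cv2.COLOR_RGB2BGR)); print(n,viewer.camera_info(n))
E
```

```text
pics
{'time': 0.0, 'joint_positions': array([-1.35900553e+00,  3.42741782e-01,  1.52502294e+00,  8.27746801e-07,
        1.27541399e+00, -1.45991042e-01]), 'dq': array([-5.74480720e-04, -2.22148499e-03,  5.35251388e-05, -6.32027168e-04,
        2.04729090e-03, -2.68982367e-03]), 'tau': array([-2.90578799e-03, -4.31250215e+01, -2.44222373e+01,  7.16560520e-02,
        5.59416006e-02, -1.08159143e-04]), 'tool_pos': array([ 183.81272229, -491.43673938,  291.53293196]), 'tcp_rot': array([-3.14002358e+00, -2.31512475e-04,  3.57781415e-01]), 'contact_force': array([-0.79690983,  0.00918149,  0.171001  ]), 'moment': array([ 0.04988227, -0.0378634 , -0.03636381]), 'finger_force': 0.0, 'grip_width': 91.73703628923643} 65.5
top {'fx': 459.5836050816158, 'fy': 459.5836050816158, 'cx': 321.89332246231544, 'cy': 197.97443104420412, 'origin': array([432.25559985, 103.81938058, 971.8786626 ]), 'rotation': array([ 0.1239827 , -0.02209979, -1.59985585])}
scene {'fx': 370.07666071852674, 'fy': 370.07666071852674, 'cx': 320.37695507270445, 'cy': 196.38501504475457, 'origin': array([206.62682534, 739.08203277, 677.76535233]), 'rotation': array([ 0.86149945, -0.00438025, -2.69120889])}
```

View pics/top0.png

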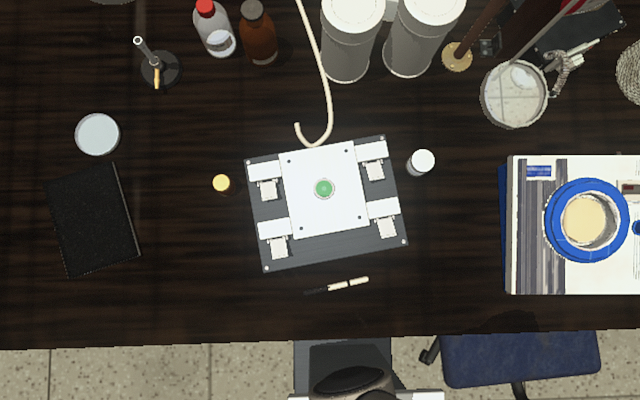

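View pics/scene0.png

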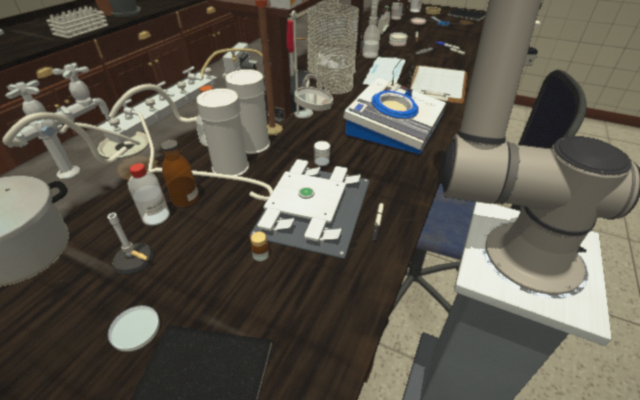

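The top view shows the plate at about (323,188), with four tabs on the near side of the lugs. The vial is at (221,183), the jar at (420,162) and the marker at (340,285). I'll enlarge the plate.

```bash
python3 - <<'E'
import cv2
a=cv2.imread("pics/top0.png")[120:300,200:440]
cv2.imwrite("pics/top0c.png",cv2.resize(a,None,fx=3.3,fy=3.3,interpolation=cv2.INTER_CUBIC))
E
```

```text
(no output)
```

View pics/top0c.png

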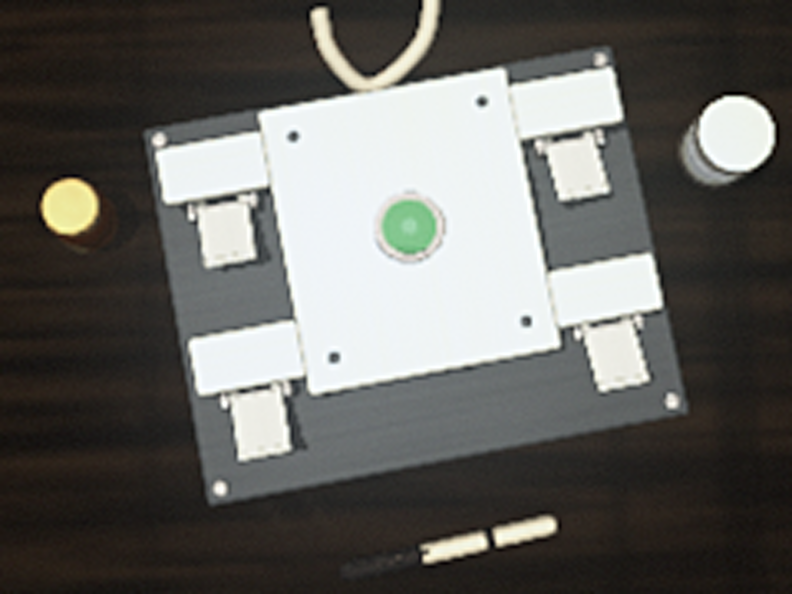

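The crop (3.3×, offset 200,120) shows the plate corners at (259,113), (505,68), (560,347) and (310,394). The outer lug corners are at (155,150), (163,205), (612,68), (622,121), (190,341), (197,395), (655,253) and (662,308). I'll fit the pose to these at z=42.

```bash
cat > h.py <<'E'
import numpy as np
from scipy.spatial.transform import Rotation as R
from scipy.optimize import least_squares
def ray(ci,px,z):
    px=np.atleast_2d(px).astype(float)
    d=np.c_[(px[:,0]-ci["cx"])/ci["fx"],-(px[:,1]-ci["cy"])/ci["fy"],-np.ones(len(px))]
    d=d@R.from_euler("xyz",ci["rotation"]).as_matrix().T
    return ci["origin"]+d*((z-ci["origin"][2])/d[:,2])[:,None]
def w(p,xy):
    c,s=np.cos(p[2]),np.sin(p[2]); return np.atleast_2d(xy)@np.array([[c,s],[-s,c]])+p[:2]
E
python3 - <<'E'
from h import *
from plant import viewer
ci=viewer.camera_info("top")
c=np.array([(259,113),(505,68),(560,347),(310,394),(155,150),(163,205),(612,68),(622,121),(190,341),(197,395),(655,253),(662,308)])/3.3+[200,120]
m=np.array([(90,79),(90,-79),(-90,-79),(-90,79),(78,146),(42,146),(78,-146),(42,-146),(-42,146),(-78,146),(-42,-146),(-78,-146)])
g=ray(ci,c,42)[:,:2]
f=least_squares(lambda p:(w(p,m)-g).ravel(),[450,100,.2],loss="soft_l1",x_scale=[1,1,.01])
p=f.x; print(p,np.round(w(p,m)-g,1).tolist())
L=dict(NL=(-60,112),FL=(60,112),FR=(60,-112),NR=(-60,-112))
for k,v in L.items(): print(k,w(p,v).round(),"tab",w(p,(v[0]-52,v[1])).round(),"r",np.hypot(*w(p,v)[0]).round())
for n,q,z in(("vial",(70,207),64),("jar",(737,134),64),("m1",(345,570),7),("m2",(555,525),7),("level",(410,226),50)): print(n,ray(ci,np.array(q)/3.3+[200,120],z).round())
E
```

```text
[5.65076435e+02 7.55492360e+01 1.58911111e-01] [[0.8, 1.1], [0.7, -0.0], [-0.7, -1.2], [-1.3, 0.7], [0.3, 0.5], [-0.6, -0.6], [1.1, -0.6], [-0.3, -1.6], [1.1, 1.8], [-1.4, -0.0], [0.6, 1.7], [-0.6, -1.3]]
NL [[488. 177.]] tab [[437. 168.]] r 519.0
FL [[607. 196.]] tab [[555. 187.]] r 637.0
FR [[642. -26.]] tab [[591. -34.]] r 643.0
NR [[524. -45.]] tab [[472. -53.]] r 525.0
vial [[581. 280.  64.]]
jar [[ 615. -127.   64.]]
m1 [[356. 120.   7.]]
m2 [[380. -12.   7.]]
level [[566.  75.  50.]]
```

The fit residuals are under 2 mm, and the level lands on the plate centre. I'll shut the fingers, align the tool to the plate's yaw and go over the near left lug.

```bash

python3 -m creep '.0152 .0334 0 0 0 -.1 0;.0152 .0334 0 0 0 -.1 0;.0152 .0334 0 0 0 0 0;.0152 .0334 0 0 0 0 0;.0152 .0334 -.01 0 0 0 0;.0152 .0334 -.01 0 0 0 0;.0152 .0334 -.01 0 0 0 0;.0152 .0334 -.01 0 0 0 0'
python3 -m creep '.0152 .0334 -.01 0 0 0 0;.0152 .0334 -.01 0 0 0 0;.0152 .0334 -.01 0 0 0 0;.0152 .0334 -.01 0 0 0 0;.0152 .0334 -.01 0 0 0 0;.0152 .0334 -.01 0 0 0 0;.0152 .0334 -.01 0 0 0 0;.0152 .0334 -.01 0 0 0 0'
python3 -m creep '.0152 .0334 -.01 0 0 0 0;.0152 .0334 0 0 0 0 0;.0152 .0334 0 0 0 0 0;.0152 .0334 0 0 0 0 0;0 0 0 0 0 0 0;0 0 0 0 0 0 0'
```

```text
time: 0.77
tool_pos: [305.6, -222.8, 251.8]
tcp_rot: [3.141, -0.0, 0.157]
contact_force: [0.9, -0.9, 1.3]
grip_width: 42.7
finger_force: 0.0
time: 1.43
tool_pos: [427.3, 44.6, 171.6]
tcp_rot: [3.142, 0.0, 0.158]
contact_force: [0.7, -1.0, -0.4]
grip_width: 0.7
finger_force: 0.0
time: 1.93
tool_pos: [487.9, 177.8, 161.6]
tcp_rot: [3.141, 0.001, 0.161]
contact_force: [-0.6, -0.6, 0.8]
grip_width: 0.6
finger_force: 0.0
```

```bash

python3 -m creep '0 0 -.016 0 0 0 0;0 0 -.016 0 0 0 0;0 0 -.016 0 0 0 0;0 0 0 0 0 0 0;0 0 0 0 0 0 0'
python3 -m creep '0 0 -.002 0 0 0 0;0 0 -.002 0 0 0 0;0 0 -.001 0 0 0 0;0 0 0 0 0 0 0;0 0 0 0 0 0 0'
python3 -m creep '0 0 -.001 0 0 0 0;0 0 0 0 0 0 0;0 0 0 0 0 0 0'
```

```text
time: 2.35
tool_pos: [487.1, 175.2, 113.8]
tcp_rot: [3.141, 0.003, 0.157]
contact_force: [-0.5, 0.5, 0.4]
grip_width: 0.3
finger_force: 0.0
time: 2.77
tool_pos: [488.0, 176.3, 109.6]
tcp_rot: [3.142, -0.0, 0.158]
contact_force: [0.3, -0.2, -0.1]
grip_width: 0.4
finger_force: 0.0
time: 3.02
tool_pos: [487.9, 176.3, 108.2]
tcp_rot: [3.141, 0.0, 0.158]
contact_force: [0.7, 0.5, 0.0]
grip_width: 0.4
finger_force: 0.0
```

```bash

python3 -m creep '0 0 -.001 0 0 0 0;0 0 0 0 0 0 0;0 0 0 0 0 0 0'
python3 -m creep '0 0 -.001 0 0 0 0;0 0 0 0 0 0 0;0 0 0 0 0 0 0'
python3 -m creep '0 0 -.001 0 0 0 0;0 0 0 0 0 0 0;0 0 0 0 0 0 0'
```

```text
time: 3.27
tool_pos: [487.9, 176.3, 107.5]
tcp_rot: [3.142, -0.0, 0.158]
contact_force: [-0.9, -0.6, 3.7]
grip_width: -0.1
finger_force: 1.7
time: 3.52
tool_pos: [487.9, 176.3, 106.3]
tcp_rot: [-3.142, -0.0, 0.158]
contact_force: [0.1, 0.4, 4.5]
grip_width: 0.8
finger_force: 2.1
time: 3.77
tool_pos: [487.8, 176.3, 105.3]
tcp_rot: [-3.142, 0.0, 0.158]
contact_force: [-1.7, 2.4, 5.1]
grip_width: 0.3
finger_force: 2.4
```

```bash

python3 -m creep '0 0 -.001 0 0 0 0;0 0 0 0 0 0 0;0 0 0 0 0 0 0'
python3 -m creep '0 0 -.001 0 0 0 0;0 0 0 0 0 0 0;0 0 0 0 0 0 0'
python3 - <<'E'
from plant import viewer,readout
import cv2
cv2.imwrite("pics/w1.png",cv2.cvtColor(viewer.capture("wrist"),cv2.COLOR_RGB2BGR)); print(readout.get_obs()["contact_force"])
E
```

```text
time: 4.02
tool_pos: [487.8, 176.4, 104.4]
tcp_rot: [-3.142, 0.0, 0.158]
contact_force: [-2.7, 1.5, 6.2]
grip_width: 0.8
finger_force: 3.4
time: 4.27
tool_pos: [487.8, 176.4, 103.4]
tcp_rot: [-3.141, -0.0, 0.158]
contact_force: [-0.0, 2.0, 3.7]
grip_width: 0.4
finger_force: 1.9
[-0.95610331  2.29855862  2.81839411]
```

View pics/w1.png

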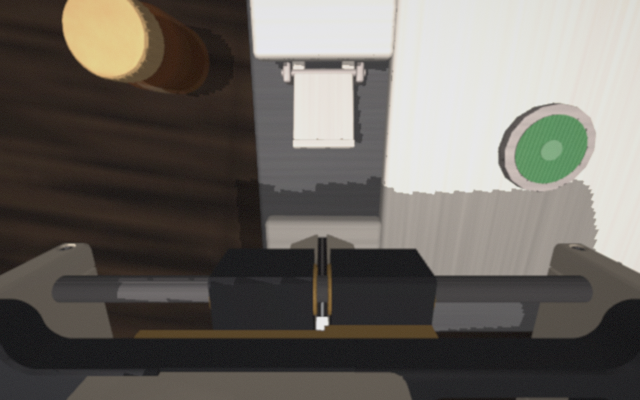

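The wrist view shows the closed fingers centred on the near-left lug. It gave about 4–5 mm at roughly 5 N, so this is the lug that rocks. I'll press the far left lug next.

```bash

python3 -m creep '0 0 .01 0 0 0 0;0 0 .015 0 0 0 0;.03 .005 0 0 0 0 0;.03 .005 0 0 0 0 0;.03 .005 0 0 0 0 0;.029 .005 0 0 0 0 0;0 0 0 0 0 0 0;0 0 0 0 0 0 0'
python3 -m creep '0 0 -.012 0 0 0 0;0 0 -.005 0 0 0 0;0 0 0 0 0 0 0;0 0 0 0 0 0 0'
python3 -m creep '0 0 -.002 0 0 0 0;0 0 0 0 0 0 0;0 0 0 0 0 0 0'
python3 -m creep '0 0 -.001 0 0 0 0;0 0 0 0 0 0 0;0 0 0 0 0 0 0'
python3 -m creep '0 0 -.001 0 0 0 0;0 0 0 0 0 0 0;0 0 0 0 0 0 0'
```

```text
time: 4.98
tool_pos: [607.6, 195.9, 127.8]
tcp_rot: [3.141, 0.0, 0.157]
contact_force: [-0.1, -0.6, -0.8]
grip_width: 0.5
finger_force: 0.0
time: 5.32
tool_pos: [605.8, 196.1, 110.6]
tcp_rot: [3.141, 0.002, 0.158]
contact_force: [0.3, -0.0, 0.4]
grip_width: 0.4
finger_force: 0.0
time: 5.57
tool_pos: [606.8, 196.3, 109.5]
tcp_rot: [3.141, -0.0, 0.158]
contact_force: [-0.6, 0.3, -0.0]
grip_width: 0.0
finger_force: 0.0
time: 5.82
tool_pos: [606.9, 196.2, 108.3]
tcp_rot: [3.141, -0.0, 0.158]
contact_force: [0.6, -0.5, -0.2]
grip_width: 0.6
finger_force: 0.0
time: 6.07
tool_pos: [607.0, 196.3, 107.8]
tcp_rot: [3.142, -0.001, 0.158]
contact_force: [-1.8, -0.5, 4.1]
grip_width: 0.4
finger_force: 2.3
```

```bash

python3 -m creep '0 0 -.0005 0 0 0 0;0 0 0 0 0 0 0;0 0 0 0 0 0 0'
python3 -m creep '0 0 -.0005 0 0 0 0;0 0 0 0 0 0 0;0 0 0 0 0 0 0'
```

```text
time: 6.32
tool_pos: [607.0, 196.3, 107.7]
tcp_rot: [3.142, -0.001, 0.158]
contact_force: [-2.3, -0.2, 8.6]
grip_width: 0.9
finger_force: 4.0
time: 6.57
tool_pos: [607.0, 196.3, 107.7]
tcp_rot: [3.141, -0.001, 0.158]
contact_force: [-4.7, -0.7, 10.8]
grip_width: 0.3
finger_force: 5.5
```

The far left lug is firm: 11 N and no movement. Far right is next.

```bash

python3 -m creep '0 0 .006 0 0 0 0;0 0 .015 0 0 0 0;.0058 -.037 0 0 0 0 0;.0058 -.037 0 0 0 0 0;.0058 -.037 0 0 0 0 0;.0058 -.037 0 0 0 0 0;.0058 -.037 0 0 0 0 0;.006 -.037 0 0 0 0 0'
python3 -m creep '0 0 0 0 0 0 0;0 0 0 0 0 0 0;0 0 -.012 0 0 0 0;0 0 -.005 0 0 0 0;0 0 0 0 0 0 0;0 0 0 0 0 0 0'
python3 -m creep '0 0 -.001 0 0 0 0;0 0 -.001 0 0 0 0;0 0 0 0 0 0 0;0 0 0 0 0 0 0'
python3 -m creep '0 0 -.001 0 0 0 0;0 0 0 0 0 0 0;0 0 0 0 0 0 0'
```

```text
time: 7.23
tool_pos: [641.9, -27.5, 127.2]
tcp_rot: [3.142, 0.0, 0.158]
contact_force: [1.9, 0.1, 0.0]
grip_width: 0.3
finger_force: 0.0
time: 7.73
tool_pos: [641.4, -24.3, 109.4]
tcp_rot: [-3.141, 0.002, 0.16]
contact_force: [-0.4, 0.5, 0.5]
grip_width: 0.2
finger_force: 0.0
time: 8.07
tool_pos: [641.9, -25.5, 108.3]
tcp_rot: [3.142, 0.0, 0.158]
contact_force: [0.3, 0.1, -0.3]
grip_width: 0.3
finger_force: 0.0
time: 8.32
tool_pos: [642.1, -25.7, 107.8]
tcp_rot: [3.141, -0.001, 0.158]
contact_force: [-1.3, 0.6, 4.7]
grip_width: 0.4
finger_force: 2.1
```

```bash

python3 -m creep '0 0 -.0005 0 0 0 0;0 0 0 0 0 0 0;0 0 0 0 0 0 0'
python3 -m creep '0 0 -.0005 0 0 0 0;0 0 0 0 0 0 0;0 0 0 0 0 0 0'
```

```text
time: 8.57
tool_pos: [642.0, -25.7, 107.8]
tcp_rot: [3.141, -0.001, 0.158]
contact_force: [-3.1, 0.2, 6.8]
grip_width: 0.7
finger_force: 3.7
time: 8.82
tool_pos: [642.0, -25.7, 107.7]
tcp_rot: [3.141, -0.001, 0.158]
contact_force: [-3.4, 2.1, 9.5]
grip_width: 1.0
finger_force: 5.2
```

The far right lug is firm too. Near right is next.

```bash

python3 -m creep '0 0 .006 0 0 0 0;0 0 .015 0 0 0 0;-.03 -.0048 0 0 0 0 0;-.03 -.0048 0 0 0 0 0;-.03 -.0048 0 0 0 0 0;-.028 -.0048 0 0 0 0 0;0 0 0 0 0 0 0;0 0 0 0 0 0 0'
python3 -m creep '0 0 -.012 0 0 0 0;0 0 -.005 0 0 0 0;0 0 0 0 0 0 0;0 0 -.001 0 0 0 0;0 0 -.001 0 0 0 0;0 0 0 0 0 0 0;0 0 0 0 0 0 0'
python3 -m creep '0 0 -.001 0 0 0 0;0 0 0 0 0 0 0;0 0 0 0 0 0 0'
```

```text
time: 9.48
tool_pos: [523.2, -45.2, 127.6]
tcp_rot: [3.141, 0.0, 0.157]
contact_force: [0.9, 0.2, 0.1]
grip_width: 0.5
finger_force: 0.0
time: 10.07
tool_pos: [524.1, -44.9, 108.4]
tcp_rot: [3.141, -0.0, 0.158]
contact_force: [-0.4, -0.8, -0.0]
grip_width: 0.6
finger_force: 0.0
time: 10.32
tool_pos: [524.2, -45.0, 107.8]
tcp_rot: [3.141, -0.001, 0.158]
contact_force: [0.4, 0.1, 5.1]
grip_width: 0.5
finger_force: 2.2
```

```bash

python3 -m creep '0 0 -.0005 0 0 0 0;0 0 0 0 0 0 0;0 0 0 0 0 0 0'
python3 -m creep '0 0 -.0005 0 0 0 0;0 0 0 0 0 0 0;0 0 0 0 0 0 0'
```

```text
time: 10.57
tool_pos: [524.2, -45.0, 107.7]
tcp_rot: [3.141, -0.001, 0.158]
contact_force: [-2.6, 0.7, 9.6]
grip_width: 0.7
finger_force: 4.6
time: 10.82
tool_pos: [524.2, -45.0, 107.7]
tcp_rot: [3.141, -0.001, 0.158]
contact_force: [-3.0, 2.0, 14.4]
grip_width: 0.4
finger_force: 6.7
```

The near right lug is firm as well. Only the near left lug gives, so I'll go to its tab at (437,168).

```bash

python3 -m creep '0 0 .008 0 0 0 0;-.0124 .0304 .015 0 0 0 0;-.0124 .0304 0 0 0 0 0;-.0124 .0304 0 0 0 0 0;-.0124 .0304 0 0 0 0 0;-.0124 .0304 0 0 0 0 0;-.0124 .0304 0 0 0 0 0;-.0124 .0304 0 0 0 0 0'
python3 -m creep '0 0 0 0 0 0 0;0 0 0 0 0 0 0;0 0 0 0 0 0 0'
python3 - <<'E'
from plant import viewer
import cv2
cv2.imwrite("pics/w2.png",cv2.cvtColor(viewer.capture("wrist"),cv2.COLOR_RGB2BGR))
E
```

```text
time: 11.48
tool_pos: [436.3, 169.1, 129.4]
tcp_rot: [3.142, -0.0, 0.158]
contact_force: [0.8, 0.4, 0.7]
grip_width: 0.3
finger_force: 0.0
time: 11.73
tool_pos: [437.4, 167.6, 129.4]
tcp_rot: [3.141, -0.0, 0.159]
contact_force: [0.2, -0.6, -0.0]
grip_width: 0.5
finger_force: 0.0
```

View pics/w2.png

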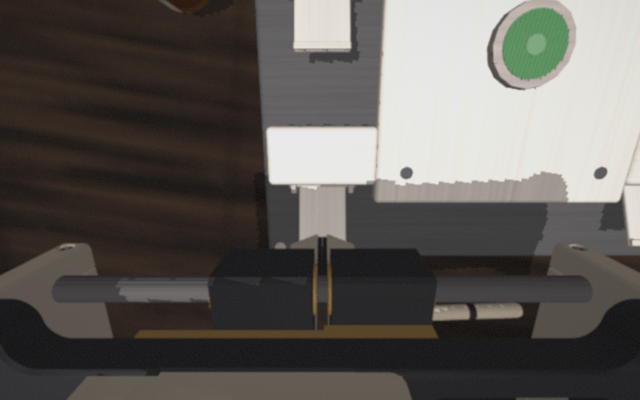

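The fingers are centred over the near-left tab, at about (322,215) in the wrist image. I'll press down in stages.

```bash

python3 -m creep '0 0 -.01 0 0 0 0;0 0 -.01 0 0 0 0;0 0 -.003 0 0 0 0;0 0 -.003 0 0 0 0;0 0 0 0 0 0 0;0 0 0 0 0 0 0'
python3 -m creep '0 0 -.002 0 0 0 0;0 0 -.002 0 0 0 0;0 0 0 0 0 0 0;0 0 0 0 0 0 0'
python3 -m creep '0 0 -.002 0 0 0 0;0 0 -.002 0 0 0 0;0 0 0 0 0 0 0;0 0 0 0 0 0 0'
```

```text
time: 12.28
tool_pos: [437.4, 167.2, 103.4]
tcp_rot: [3.141, 0.0, 0.157]
contact_force: [-0.1, 0.2, 0.5]
grip_width: 0.4
finger_force: 0.1
time: 12.62
tool_pos: [436.7, 167.4, 99.4]
tcp_rot: [3.141, 0.001, 0.158]
contact_force: [-2.5, -1.7, 4.3]
grip_width: 0.9
finger_force: 1.9
time: 12.95
tool_pos: [437.0, 167.8, 95.3]
tcp_rot: [3.142, -0.0, 0.158]
contact_force: [-0.3, -0.9, 1.4]
grip_width: 0.4
finger_force: 0.4
```

```bash

python3 -m creep '0 0 -.002 0 0 0 0;0 0 -.002 0 0 0 0;0 0 0 0 0 0 0;0 0 0 0 0 0 0'
python3 -m creep '0 0 -.001 0 0 0 0;0 0 0 0 0 0 0;0 0 0 0 0 0 0'
python3 -m creep '0 0 -.001 0 0 0 0;0 0 0 0 0 0 0;0 0 0 0 0 0 0'
```

```text
time: 13.28
tool_pos: [437.2, 167.9, 91.2]
tcp_rot: [-3.142, -0.0, 0.158]
contact_force: [-1.1, -0.3, 1.2]
grip_width: 0.4
finger_force: 0.8
time: 13.53
tool_pos: [437.2, 167.9, 90.3]
tcp_rot: [3.142, -0.0, 0.158]
contact_force: [-2.1, -0.4, 4.3]
grip_width: 0.4
finger_force: 2.1
time: 13.78
tool_pos: [437.1, 167.9, 89.3]
tcp_rot: [3.142, -0.0, 0.158]
contact_force: [-3.0, -0.3, 5.0]
grip_width: 0.5
finger_force: 2.4
```

```bash

python3 -m creep '0 0 -.001 0 0 0 0;0 0 0 0 0 0 0;0 0 0 0 0 0 0'
python3 -m creep '0 0 -.001 0 0 0 0;0 0 0 0 0 0 0;0 0 0 0 0 0 0'
python3 -m creep '0 0 -.001 0 0 0 0;0 0 0 0 0 0 0;0 0 0 0 0 0 0'
```

```text
time: 14.03
tool_pos: [437.1, 167.9, 88.9]
tcp_rot: [3.142, -0.0, 0.158]
contact_force: [-4.6, -1.0, 12.5]
grip_width: 0.5
finger_force: 6.1
time: 14.28
tool_pos: [437.1, 167.9, 88.6]
tcp_rot: [3.142, -0.001, 0.158]
contact_force: [-6.7, -1.8, 20.5]
grip_width: 0.1
finger_force: 10.5
time: 14.53
tool_pos: [437.1, 167.9, 88.4]
tcp_rot: [3.141, -0.001, 0.158]
contact_force: [-10.7, -3.2, 30.2]
grip_width: 0.4
finger_force: 15.0
```

It's hard on the stop at 30 N. I'll lift clear, back off to the right and look.

```bash

python3 -m creep '0 0 .005 0 0 0 0;0 0 .02 0 0 0 0;0 0 .04 0 0 0 0;0 0 .04 0 0 0 0;0 0 .04 0 0 0 0;0 -.035 .02 0 0 0 0;0 -.04 .01 0 0 0 0;0 -.04 0 0 0 0 0'
python3 -m creep '0 -.04 0 0 0 0 0;0 -.04 0 0 0 0 0;0 -.04 0 0 0 0 0;0 -.04 0 0 0 0 0;-.01 -.04 0 0 0 0 0;-.01 -.04 0 0 0 0 0;-.01 -.04 0 0 0 0 0;0 0 0 0 0 0 0'
python3 - <<'E'
from plant import viewer
import cv2,numpy as np
a=cv2.cvtColor(viewer.capture("top"),cv2.COLOR_RGB2BGR); o=cv2.imread("pics/top0.png")
s=cv2.cvtColor(viewer.capture("scene"),cv2.COLOR_RGB2BGR)[150:270,220:400]
f=lambda i:cv2.resize(i[120:300,200:440],(400,300),interpolation=cv2.INTER_CUBIC)
cv2.imwrite("pics/end.png",np.vstack([np.hstack([f(o),f(a)]),np.hstack([cv2.resize(s,(400,267)),np.zeros((267,400,3),np.uint8)])]))
E
```

```text
time: 15.2
tool_pos: [438.5, 52.1, 264.1]
tcp_rot: [3.14, -0.007, 0.161]
contact_force: [1.6, -0.4, 0.2]
grip_width: 0.2
finger_force: 0.0
time: 15.87
tool_pos: [406.0, -233.7, 261.2]
tcp_rot: [3.138, -0.001, 0.152]
contact_force: [-0.8, -0.5, -0.3]
grip_width: 0.2
finger_force: 0.0
```

View pics/end.png

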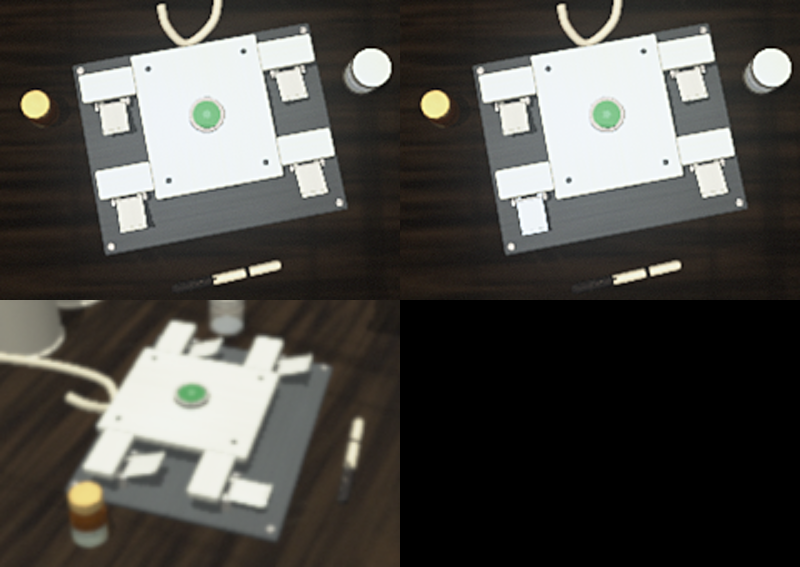

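The before and after views match except for the near-left tab at (532,215), which now lies flat. The other three tabs are still up, and the plate, vial, jar and marker haven't moved. I'm handing the job in.

```bash
python3 -c "
from plant import order
print(order.close_job())"
```

```text
the job is handed in; nothing more can be done
None
```

I pressed all four lugs in the order asked, and only the near-left one gave; its shim tab is now pressed flat and stayed so in the last images before hand-in, with the other three tabs up and the plate, vial, jar and marker unmoved.

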